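# Draw a filter out of a guarded stock lane with the reach stick

### The job

Pull the yellow reach stick out of its dark upright holder and, working it through the slot in the wire guard from behind the white filter, draw the filter out of the lane until it stands wholly on the blue plate in front, clear of the guard. Then put the stick back in its holder, foot down, and let go. Move the filter only with the stick (never touch it with the gripper or arm), keep it standing, and leave the spare filter, the carton and the marker where they are.

Things in the scene. Friction and masses are not known exactly. Their poses are not given: they have to be found in the camera images.
- stick: loose reach stick, 80 g: plain round yellow rod, 16 mm in diameter and 200 mm long, with a rounded black rubber foot. It stands in the holder leaning about 9 degrees in any direction, its upper part free to grip. Origin at the tip of the rounded foot, z runs along the rod to its top end (200 mm from the origin)
- holder: fixed dark steel holder, a slim upright tapered cup on a 70 mm square base plate. Origin at the centre of its underside on the work surface, z up. Inside: floor 5 mm up, 22 mm wide at the floor, 36 mm wide at the rim; rim 90 mm up, outer diameter 44 mm there
- filter: white round filter with a red band, standing upright in the lane under the guard: 60 mm in diameter, 70 mm tall, about 0.25 kg, slides on its flat base. Origin at the centre of its underside. At the start it stands 50 to 100 mm (its centre) inside the lane from the mouth
- lane: fixed stock lane. Origin at the middle of its mouth on the work surface, +x points into the lane, z up. Floor 6 mm thick, from x = 0 (mouth) to a closed end wall at x = 197 mm, 70 mm wide inside, side walls 34 mm tall. A blue plate lies in front of the mouth, x = -110 mm to 0, level with the lane floor, between curbs 18 mm tall and 70 mm apart, open at its front edge
- slot (a point): middle of the slot in the wire guard over the lane, 100 mm in from the mouth, 91 mm above the work surface (the tops of the bars), axes as the lane's. The guard covers the lane from mouth to end wall; the slot runs along x at y = 0, 32 mm wide, open at the mouth, so an upright stick can go down it and travel out at the mouth
- pad (a point): centre of the top of the blue plate, 55 mm in front of the lane's mouth and 6 mm above the work surface, axes as the lane's. The plate is 110 mm long (x) by 70 mm wide (y)
- spare: bystander: loose filter like the other but with a black band, 60 mm in diameter, 70 mm tall, standing on the table. Origin at the centre of its underside
- carton: bystander: loose cardboard carton 120 x 90 x 70 mm (x, y, z), origin at the centre of its underside
- pen_cup: fixed blue round cup, 60 mm in diameter and 80 mm tall, that holds the marker; origin at the centre of its underside. Its place and the holder's are swapped at random
- marker: bystander: loose white marker with a red cap, 14 mm in diameter, 120 mm long, leaning in the blue cup, its top about 112 mm above the table. Origin at the lower end, z along it to the upper end

How it is judged (in metres and radians):
On the way, in this order (a step that is already met when the one before it is completed fails the run):
1. the stick is pulled out: its foot is above the holder's rim (z of stick in the frame of holder above 0.092 m), for 0.1 s.
2. the filter, drawn out, stands still on the blue plate (x of filter in the frame of pad between -0.029 and 0.028 m and z of filter in the frame of pad between -0.006 and 0.006 m and angle between filter's own z axis and vertical below 0.12 rad and linear speed of filter below 0.02 m/s), for 0.2 s.
At the end, for the whole second after the job is handed in: The filter stands upright and still on the blue plate, clear of the guard: its centre within 28 mm of the plate's centre along the lane. The stick stands at rest in its holder, its foot at the holder's floor (within 15 mm sideways and less than 20 mm above the table), released (all of step 2 and horizontal distance between stick and holder below 0.015 m and z of stick in the frame of holder below 0.02 m and angle between stick's own z axis and vertical below 0.35 rad and linear speed of stick below 0.03 m/s); the robot touches nothing.
It fails at once if the filter is touched by the gripper or arm (contact force between any of the fingers, the arm and filter above 0.5 N).
It fails at once if the filter is tipped (over 0.4 rad) (angle between filter's own z axis and vertical above 0.4 rad).
It fails at once if the spare filter, carton or marker is moved by more than 30 mm (distance of any of spare, carton, marker from where it was at the start of the episode above 0.03 m).
It also fails if it takes over 54 s, if anything falls off the work surface, if the arm or the gripper's body presses on something with over 40 N, if the wrist force passes 120 N, or if a joint passes its speed limit or range.

### The arm

A 7-joint arm with a two-finger parallel gripper is mounted at the origin on the work surface. World frame = base frame: x ahead of the robot, y to its left, z up, the work surface at z = 0. Lengths are in mm, angles in rad, forces in N, time in s.
With the tool pointing down it reaches from about 400 to 875 mm from the base axis. Payload 4.4 kg.
Tool frame: the origin (TCP) lies between the finger pads; the fingertips stand 8 mm ahead of it and the grasp point (between the pads) lies 11 mm behind it; z points along the fingers, x is the direction in which the jaws open and shut, and the axes are right-handed (so a half turn about z gives the same grasp; the last joint's range is limited). The gripper opens to 85 mm and grips with 20 to 120 N. Pads are 22 mm wide; open, the fingers measure 114 mm over their backs; the gripper's body (76 mm by 85 mm) begins 54 mm behind the grasp point. The pads swing forward as they close: fully open they stand 13 mm farther back than shut.
Start: joints at [-1.312, 0.628, 0.038, 1.517, -0.027, 0.996, -0.02], TCP at [207.404, 616.037, 239.313] pointing down, gripper open.
Joint ranges: [-3.06, 3.06], [-0.37, 2.12], [-1.25, 1.32], [0.18, 2.47], [-1.1, 4.24], [0.23, 1.98], [-2.94, 2.94]. Speed limits (rad/s): [2.57, 2.57, 3.14, 3.14, 3.14, 3.14, 3.14].

### API

Orientations are given as a unit quaternion [w, x, y, z].
In Python, from station import arm gives the robot as it stands.
- The arm moves only by the tool carry_out, never from a script. Its argument "deltas" is a list of rows, each a list of 5 numbers: the shift along the tool's x, y, z in mm, then the turn about the tool's z in degrees, then the closure, from 0 (fully open) to 1 (shut). A call has 1 to 8 rows; each row is the pose to reach, as a shift and turn from the pose commanded when the call began, along the tool's axes at that moment; what a row does not reach only later rows make up. A row lasts 1/8 s, in which the tool goes at most 62.5 mm and 10.7 degrees, less where a joint would pass 70% of its speed; a pose out of reach is approached as far as the arm can. A call with a gripper value outside its range is refused whole. The fingers move at their own pace and stop on an object; the grip force is fixed at half the most. Time passes only in rows, so rows that repeat a pose let the fingers close. It gives the time, the measured TCP pose, the force and the opening at its end, in the units of the state.
- arm.get_state(): the state, without advancing time (a new reading comes with each control period).
- arm.grab_frame(name): name is "scene" or "top"; returns a dict with "frame" (400x640x3 uint8, red, green, blue), "intrinsics" (3x3 intrinsics, pixels), "R" (3x3) and "t" (3): a world point X has camera coordinates R X + t. Camera axes: x right, y down, z forward; pixel columns grow to the right and rows downward; lengths in mm; the calibration is good to about 2 mm. A picture is of the moment at which its call begins. There is no depth.
- arm.sign_off(): hands the job in, once; it reports no verdict.
Trained networks look in a picture, given as the dict that the camera call returned (one of the last four; its "shot" number tells which), for a name from the list of things; names that differ only in an ending like _2 or _b are one class to them, and where a whole thing is asked for, a point or a joint stands for the part that bears it (a point fixed in the world has none). Each returns a list of dicts, best first, with "score" (0 to 1); they miss things now and then, are a little off and sometimes report something else, mostly with a low value. They report only what shows in the picture. A call takes as long as a camera call.
- arm.spot_in(thing, picture): "extent" ([left, top, right, bottom] in pixels, round what is visible of it).
The state is a dict: "clock": time; "qpos": joint angles; "dq": joint speeds; "joint_torque": joint torques, N m; "eef_pos": TCP position; "tcp_rot": TCP orientation; "contact_force": force on the tool from outside, world axes, zero at the start; "ft_torque": the same for the moment, N m; "gripper_width": finger opening in mm.
Only numpy, scipy, OpenCV 4.12 (cv2) and the standard library are available. Lean on these libraries where they do the work, as an engineer would, in place of code of your own. Each camera call takes 0.05 s, during which the arm holds its last target.

## Working session

There is one attempt and no reset: what is moved stays moved. The work goes in short steps, Python scripts to look and compute and a tool call to move; the robot and the scene stay as the last step left them, time stands still between calls to the robot, and variables do not carry over. Pictures are saved under pics/ and viewed, and the job is handed in when it is done.

Besides the shell and the picture viewer there is one more tool, called after "Request:" as name(argument=value, ...) on one line, values as JSON. carry_out: Moves the arm, as the interface text tells. Its arguments: {"type":"object","properties":{"deltas":{"type":"array","items":{"type":"array","items":{"type":"number"}}}},"required":["deltas"]}

```bash
mkdir -p pics; ls
cat > h.py <<'E'
import numpy as np, cv2
from station import arm
def snap(name,fn):
    f=arm.grab_frame(name); cv2.imwrite('pics/'+fn,f['frame'][:,:,::-1]); return f
def ray(f,u,v):
    K=np.array(f['intrinsics']);R=np.array(f['R']);t=np.array(f['t'])
    return -R.T@t, R.T@np.linalg.solve(K,[u,v,1.])
def atz(f,u,v,z):
    c,d=ray(f,u,v); return c+d*(z-c[2])/d[2]
def proj(f,X):
    p=np.array(f['intrinsics'])@(np.array(f['R'])@np.array(X,float)+np.array(f['t'])); return p[:2]/p[2]
E
python3 - <<'E'
from h import *
s=arm.get_state(); print(s)
for n in ('scene','top'):
    f=snap(n,n+'1.png'); print(n,f['intrinsics'],f['R'],f['t'])
    for th in ['stick','holder','filter','lane','spare','carton','pen_cup','marker']:
        print(th,[(np.round(d['extent']).tolist(),round(d['score'],2)) for d in arm.spot_in(th,f)[:3]])
E
```

```text
pics
{'clock': 0.0, 'qpos': array([-1.31179407,  0.62932397,  0.03845927,  1.51838944, -0.02700011,
        0.99626446, -0.01999649]), 'dq': array([-3.28265453e-04,  3.37348621e-05, -8.49558484e-04,  1.22722922e-03,
        4.21936764e-04,  7.66250570e-04, -1.33826109e-03]), 'joint_torque': array([ 2.94164802e-04, -5.63383055e+01,  1.22607987e+00, -1.93447638e+01,
        1.09308408e-02,  1.04409605e-02,  1.09200380e-05]), 'eef_pos': array([207.2169843 , 615.44383695, 238.39687749]), 'tcp_rot': array([ 5.58234509e-04,  8.12136288e-01,  5.83467034e-01, -7.48022552e-04]), 'contact_force': array([0.08637272, 0.33774862, 0.34507629]), 'ft_torque': array([-0.01851588,  0.05843934,  0.0360698 ]), 'gripper_width': 85.60796481076936}
scene [[372.54976829   0.         316.75777916]
 [  0.         372.54976829 196.12189197]
 [  0.           0.           1.        ]] [[ 5.36967772e-01  8.43602750e-01 -1.10023538e-04]
 [ 5.26841454e-01 -3.35445571e-01 -7.80970135e-01]
 [-6.58865461e-01  4.19297828e-01 -6.24568360e-01]] [-323.96432347 -220.73973477 1431.64683807]
stick [([232.0, 189.0, 248.0, 238
[... 402 characters left out ...]
03261 195.3182396 ]
 [  0.           0.           1.        ]] [[ 0.01527455 -0.99918509  0.03736111]
 [-0.99730394 -0.0179067  -0.0711632 ]
 [ 0.07177423 -0.0361734  -0.99676474]] [ -9.54859962 583.38693436 964.97570075]
stick [([400.0, 191.0, 427.0, 204.0], 0.65)]
holder [([383.0, 183.0, 416.0, 210.0], 0.68)]
filter [([240.0, 208.0, 268.0, 231.0], 0.93)]
lane [([192.0, 184.0, 329.0, 248.0], 0.93)]
spare [([360.0, 106.0, 392.0, 136.0], 0.63), ([446.0, 233.0, 482.0, 250.0], 0.53), ([148.0, 251.0, 199.0, 306.0], 0.51)]
carton [([149.0, 251.0, 198.0, 304.0], 0.92), ([382.0, 182.0, 415.0, 210.0], 0.26)]
pen_cup [([437.0, 225.0, 470.0, 251.0], 0.68)]
marker [([446.0, 234.0, 481.0, 248.0], 0.45)]
```

Run:
```python
import cv2
a=cv2.imread('pics/top1.png'); cv2.imwrite('pics/top1z.png',cv2.resize(a[90:330,140:500],(800,533),interpolation=cv2.INTER_CUBIC))
a=cv2.imread('pics/scene1.png'); cv2.imwrite('pics/scene1z.png',cv2.resize(a[110:320,140:440],(800,560),interpolation=cv2.INTER_CUBIC))
```

```text
(no output)
```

View pics/top1z.png

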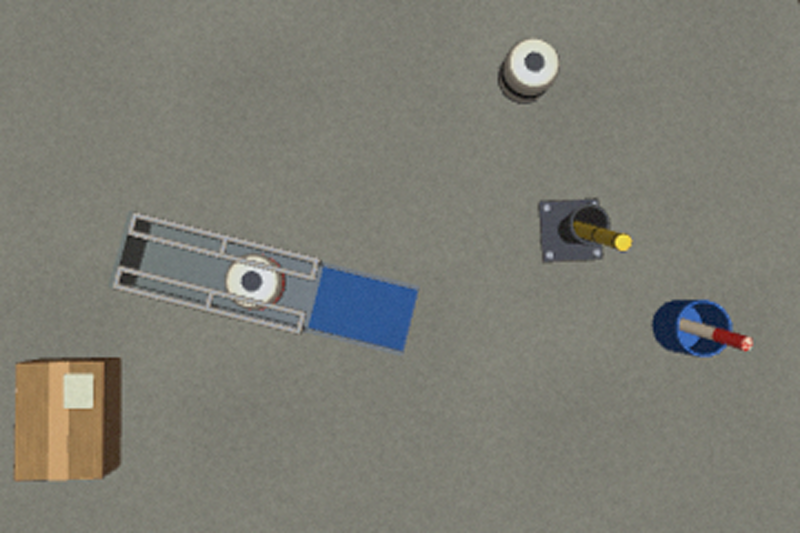

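View pics/scene1z.png

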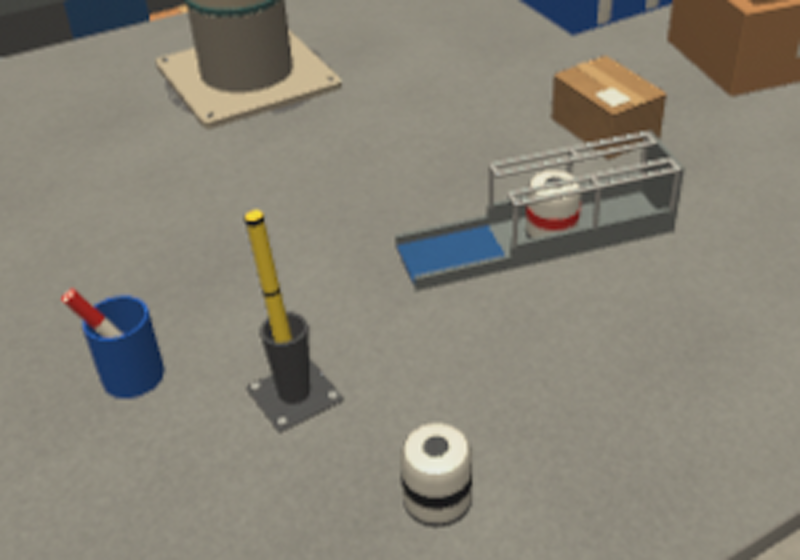

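```bash
cat >> h.py <<'E'
def tz(u,v): return 140+u/2.2222, 90+v/2.2222
def sz(u,v): return 140+u*300/800, 110+v*210/560
E
python3 - <<'E'
from h import *
f=arm.grab_frame('top'); g=arm.grab_frame('scene')
P=lambda n,u,v,z:print(n,np.round(atz(f,*tz(u,v),z),1))
Q=lambda n,u,v,z:print(n,np.round(atz(g,*sz(u,v),z),1))
P('mouthL',323,268,6);P('mouthR',308,327,6);P('frontL',418,290,6);P('frontR',403,351,6)
P('g1',136,213,91);P('g2',116,288,91);P('g3',320,260,91);P('g4',302,330,91)
P('filter top',252,281,76);P('spare',534,62,70)
P('stick top',623,242,201);Q('stick top',255,216,201)
P('rim c',590,227,90);Q('rim c',285,330,90)
for a in [(541,201),(598,199),(603,261),(544,263)]:P('base',*a,4)
for a in [(248,390),(283,430),(343,397)]:Q('base',*a,0)
P('cup rim',702,328,80);P('mk',748,343,112)
P('carton',44,420,70)
E
```

```text
mouthL [544.8  81.3   6. ]
mouthR [478.6  96.7   6. ]
frontL [521.8 -25.9   6. ]
frontR [453.4 -10.    6. ]
g1 [595.2 269.7  91. ]
g2 [518.3 287.1  91. ]
g3 [550.2  80.7  91. ]
g4 [478.4  97.5  91. ]
filter top [527.8 151.5  76. ]
spare [ 768.7 -144.    70. ]
stick top [ 566.9 -201.6  201. ]
stick top [ 569.2 -197.3  201. ]
rim c [ 589.5 -199.7   90. ]
rim c [ 599.1 -197.    90. ]
base [ 625.5 -165.4    4. ]
base [ 629.1 -231.1    4. ]
base [ 558.1 -236.8    4. ]
base [ 554.7 -169.1    4. ]
base [ 565.7 -232.3    0. ]
base [ 629.6 -224.1    0. ]
base [ 623.1 -158.8    0. ]
cup rim [ 485.9 -321.1   80. ]
mk [ 472.3 -356.   112. ]
carton [382.  360.9  70. ]
```

```bash
cat > ov.py <<'E'
from h import *
import sys
hx,hy,hr,lx,ly,la,fx,sx,sy,tx,ty=map(float,sys.argv[2:13])
tag=sys.argv[1]
c,s=np.cos(np.radians(la)),np.sin(np.radians(la))
L=lambda x,y,z:[lx+c*x-s*y,ly+s*x+c*y,z]
circ=lambda cx,cy,r,z:[[cx+r*np.cos(a),cy+r*np.sin(a),z] for a in np.linspace(0,6.3,40)]
ch,sh=np.cos(np.radians(hr)),np.sin(np.radians(hr))
lines=[(circ(hx,hy,22,90),(0,255,0)),(circ(hx,hy,18,90),(0,255,0)),
 ([[hx+ch*a*35-sh*b*35,hy+sh*a*35+ch*b*35,0] for a,b in [(1,1),(1,-1),(-1,-1),(-1,1),(1,1)]],(0,255,0)),
 ([L(-110,-35,6),L(-110,35,6),L(0,35,6),L(0,-35,6),L(-110,-35,6)],(0,0,255)),
 ([L(0,-16,91),L(197,-16,91)],(255,0,255)),([L(0,16,91),L(197,16,91)],(255,0,255)),([L(0,-35,91),L(0,35,91)],(255,0,255)),([L(197,-35,91),L(197,35,91)],(255,0,255)),
 (circ(*L(fx,0,0)[:2],30,76),(0,255,255)),([[sx,sy,5],[tx,ty,202]],(255,0,0))]
for n,r in (('top',(90,330,140,500)),('scene',(110,320,140,440))):
    f=arm.grab_frame(n); k=800/(r[3]-r[2])
    im=cv2.resize(f['frame'][r[0]:r[1],r[2]:r[3],::-1],(800,int(k*(r[1]-r[0]))),interpolation=cv2.INTER_CUBIC)
    for pts,col in lines:
        q=np.array([(proj(f,p)-[r[2],r[0]]+0.5)*k for p in pts])
        cv2.polylines(im,[np.int32(q*8)],False,col,1,cv2.LINE_AA,3)
    cv2.imwrite(f'pics/{n}_{tag}.png',im)
E
python3 ov.py o1 592 -200 3 512 89 77.2 65 596 -200 568 -200
```

```text
(no output)
```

View pics/top_o1.png

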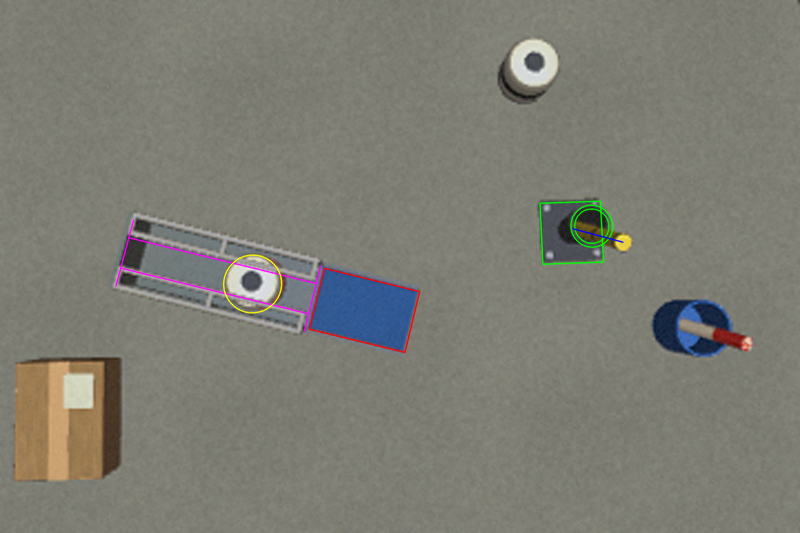

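View pics/scene_o1.png

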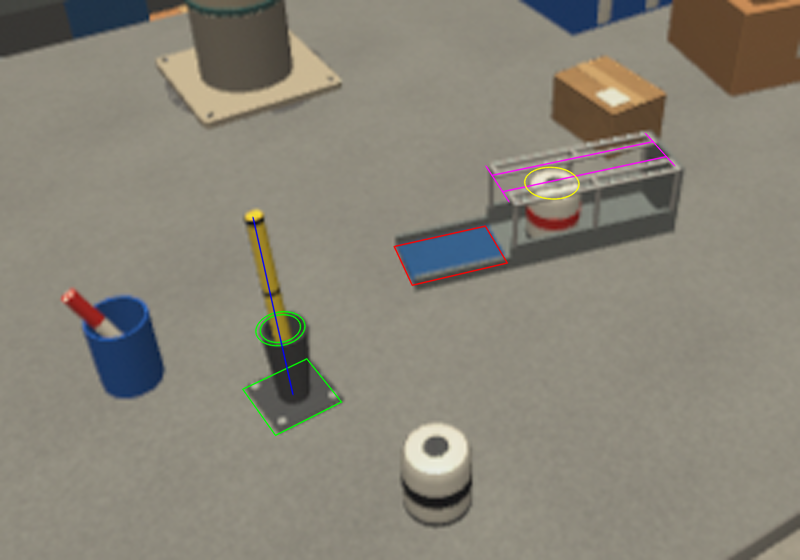

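```bash
cat > plan.py <<'E'
from h import *
import sys
from scipy.spatial.transform import Rotation as Ro
# usage: x y z az  -> tool deltas from the measured pose
def go():
    s=arm.get_state(); q=s['tcp_rot']; R=Ro.from_quat([q[1],q[2],q[3],q[0]]).as_matrix()
    p=np.array(s['eef_pos']); az=np.degrees(np.arctan2(R[1,0],R[0,0]))
    print('t',round(s['clock'],2),'p',p.round(1),'az',round(az,1),'w',round(s['gripper_width'],1),'F',np.round(s['contact_force'],1),'tilt',np.round(R[:2,2],3))
    if len(sys.argv)>=5:
        t=np.array(list(map(float,sys.argv[1:4]))); a=float(sys.argv[4])
        turn=-((a-az+180)%360-180)
        print('d',(R.T@(t-p)).round(1),'turn',round(turn,1))
if __name__=='__main__': go()
E
python3 plan.py 591 -200 240 0
```

```text
t 1.1 p [207.4 616.1 239.3] az 71.4 w 85.3 F [0.4 0.3 0.8] tilt [-0.  0.]
d [-650.9  624.    -0.7] turn 71.4
```

Request:
carry_out(deltas=[[-43,42,0,9,0],[-86,84,0,18,0],[-130,125,0,27,0],[-173,166,0,36,0],[-217,208,0,45,0],[-260,250,0,54,0],[-304,291,0,63,0],[-347,333,0,71.4,0]])

```text
clock: 2.1
eef_pos: [413.0, 179.4, 239.7]
tcp_rot: [-0.0, 1.0, -0.002, 0.001]
contact_force: [0.6, 0.5, 0.0]
gripper_width: 85.4
```

```bash
python3 plan.py 591 -200 240 0
```

```text
t 2.1 p [413.  179.4 239.7] az -0.3 w 85.4 F [0.6 0.5 0. ] tilt [0.001 0.001]
d [179.7 378.5  -0.4] turn -0.3
```

Request:
carry_out(deltas=[[25,53,0,0,0],[50,106,0,0,0],[75,160,0,0,0],[100,212,0,0,0],[125,266,0,0,0],[150,320,0,0,0],[172,365,0,0,0],[179,381,0,0,0]])

```text
clock: 3.1
eef_pos: [591.5, -204.1, 239.3]
tcp_rot: [0.001, 1.0, -0.002, 0.0]
contact_force: [-0.9, 0.4, 0.0]
gripper_width: 85.9
```

Request:
carry_out(deltas=[[0,0,0,0,0]])

```text
clock: 3.22
eef_pos: [590.9, -200.7, 239.0]
tcp_rot: [-0.0, 1.0, -0.001, -0.0]
contact_force: [0.4, 0.4, 0.2]
gripper_width: 85.2
```

```bash
python3 plan.py 592 -200 154 0; python3 ov.py o2 593 -199.5 3 513 89 77.2 65 597 -199.5 568 -200
```

```text
t 3.23 p [ 590.9 -200.7  239. ] az -0.1 w 85.2 F [0.4 0.4 0.2] tilt [-0.001  0.   ]
d [ 1.2 -0.7 85. ] turn -0.1
```

View pics/scene_o2.png

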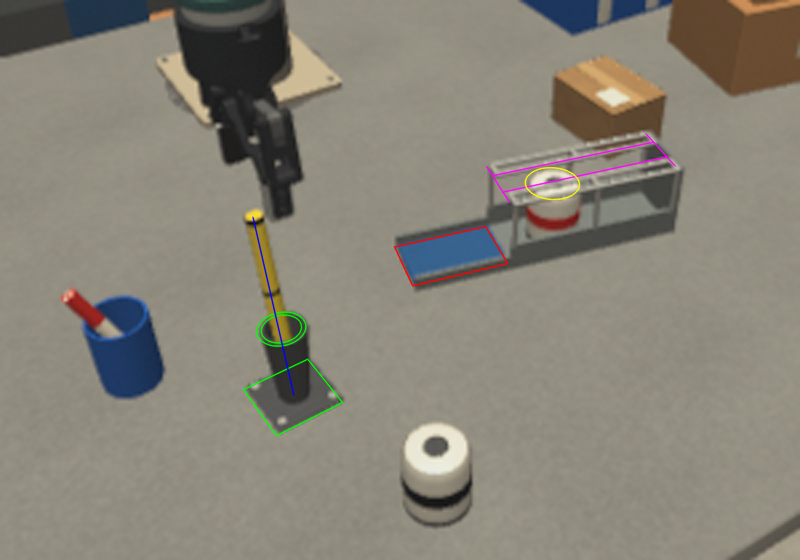

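View pics/top_o2.png

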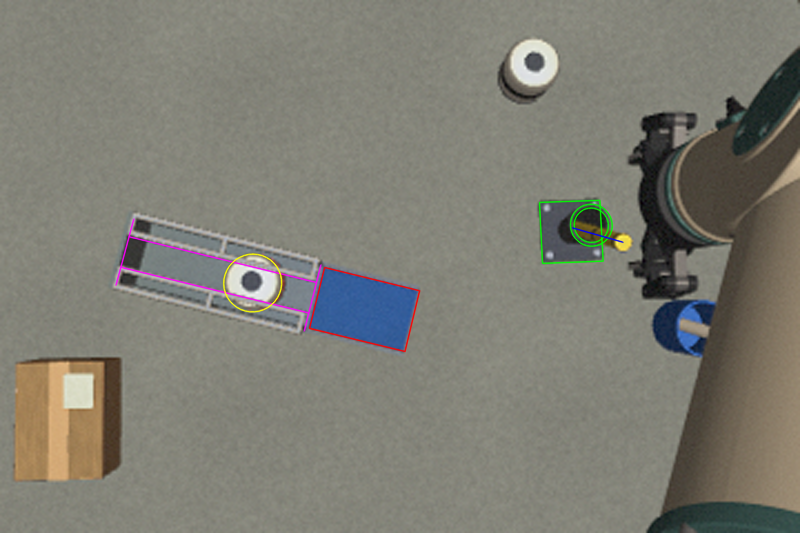

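Run:
```python
from h import *
for n,r in (('top',(90,140,2.2222)),('scene',(110,140,8/3))):
    f=arm.grab_frame(n); print(n,'cam',ray(f,0,0)[0].round(0))
    for p in [(549,-200.7,231),(633,-200.7,231),(591,-200.7,231),(591,-200.7,330)]:
        q=proj(f,p); print(p,((q-[r[1],r[0]])*r[2]).round(0))
```

```text
top cam [ 513.   36. 1004.]
(549, -200.7, 231) [632. 260.]
(633, -200.7, 231) [632. 166.]
(591, -200.7, 231) [632. 213.]
(591, -200.7, 330) [670. 201.]
scene cam [1234. -401.  722.]
(549, -200.7, 231) [237. 177.]
(633, -200.7, 231) [278. 229.]
(591, -200.7, 231) [257. 202.]
(591, -200.7, 330) [239.  98.]
```

Request:
carry_out(deltas=[[-6,0,0,0,0],[-6,0,30,0,0],[-6,0,60,0,0],[-6,0,85,0,0],[-6,0,85,0,0]])

```text
clock: 4.05
eef_pos: [583.5, -198.8, 152.8]
tcp_rot: [-0.001, 1.0, 0.0, -0.002]
contact_force: [0.5, 0.7, 0.1]
gripper_width: 85.5
```

```bash
python3 plan.py 592.5 -200 154 0; python3 ov.py o3 593 -199.5 3 513 89 77.2 65 597 -199.5 568 -200
```

```text
t 4.05 p [ 583.5 -198.8  152.8] az 0.0 w 85.5 F [0.5 0.7 0.1] tilt [-0.004  0.002]
d [ 9.   1.2 -1.2] turn 0.0
```

View pics/scene_o3.png

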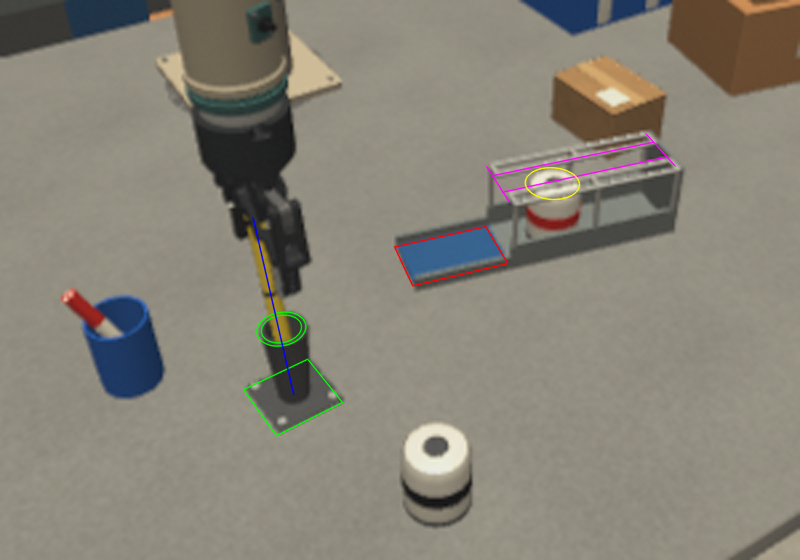

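Request:
carry_out(deltas=[[3,0,0,0,0.3],[6,0,0,0,0.5],[8,0,0,0,0.7],[8,0,0,0,0.85],[8,0,0,0,1],[8,0,0,0,1],[8,0,0,0,1]])

```text
clock: 5.03
eef_pos: [593.0, -200.2, 154.5]
tcp_rot: [0.0, 1.0, -0.0, -0.0]
contact_force: [-1.0, 0.3, 4.7]
gripper_width: 14.5
```

```bash
python3 plan.py 593 -200 300 0; python3 ov.py o4 593 -199.5 3 513 89 77.2 65 593 -199.5 593 -200
```

```text
t 5.03 p [ 593.  -200.2  154.5] az -0.0 w 14.5 F [-1.   0.3  4.7] tilt [-0. -0.]
d [-1.000e-01 -2.000e-01 -1.455e+02] turn -0.0
```

View pics/scene_o4.png

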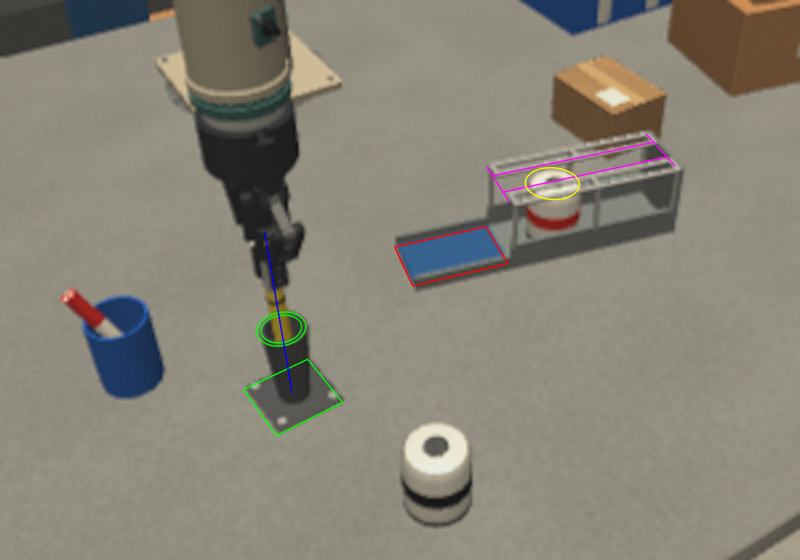

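Request:
carry_out(deltas=[[0,0,-10,0,1],[0,0,-30,0,1],[0,0,-55,0,1],[0,0,-80,0,1],[0,0,-105,0,1],[0,0,-125,0,1],[0,0,-135,0,1],[0,0,-135,0,1]])

```text
clock: 6.12
eef_pos: [593.4, -200.1, 289.6]
tcp_rot: [0.0, 1.0, -0.0, 0.0]
contact_force: [0.3, -0.1, -1.1]
gripper_width: 14.7
```

```bash
python3 plan.py 593 -200 300 0; python3 ov.py o5 593 -199.5 3 513 89 77.2 65 593 -199.5 593 -200
```

```text
t 6.12 p [ 593.4 -200.1  289.6] az -0.0 w 14.7 F [ 0.3 -0.1 -1.1] tilt [ 0.001 -0.   ]
d [ -0.4  -0.1 -10.4] turn -0.0
```

View pics/scene_o5.png

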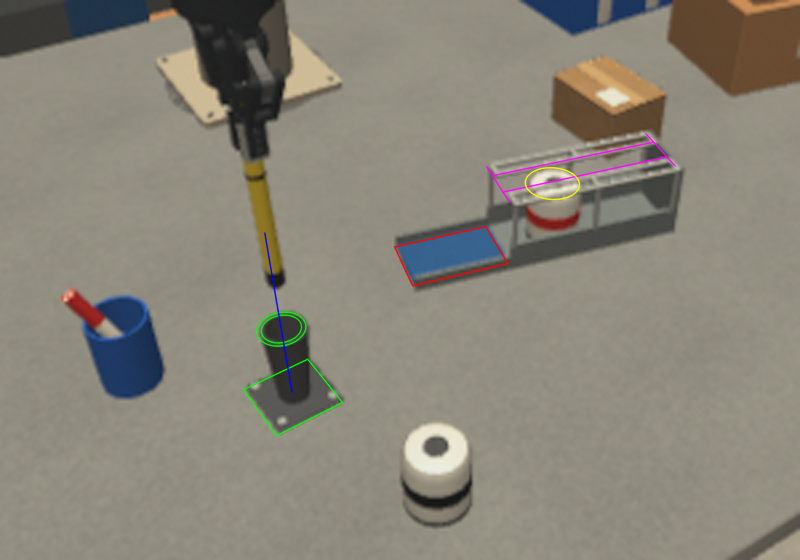

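View pics/top_o5.png

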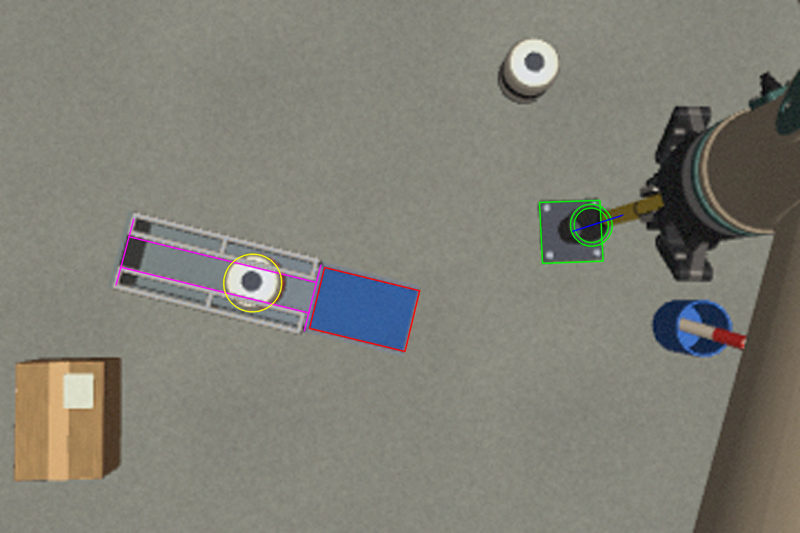

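Run:
```python
from h import *
import cv2
for n,r in (('top',(90,140,2.2222)),('scene',(110,140,8/3))):
    f=arm.grab_frame(n)
    for p in [(593.4,-200.1,140),(593.4,-200.1,155),(593.4,-200.1,260),]:
        q=proj(f,p); print(n,p,((q-[r[1],r[0]]+.5)*r[2]).round(1))
    im=f['frame']; 
    hsv=cv2.cvtColor(np.ascontiguousarray(im),cv2.COLOR_RGB2HSV); m=cv2.inRange(hsv,(20,140,60),(35,255,255))
    for v in np.unique(np.nonzero(m)[0]) if n=='scene' else []:
        u=np.nonzero(m[v])[0]; u=u[(u>220)&(u<260)]
        if len(u): print(round((v+.5-110)*8/3,1), round((u.mean()+.5-140)*8/3,1), len(u), end=' | ')
    if n=='top':
        for u in np.unique(np.nonzero(m)[1]):
            v=np.nonzero(m[:,u])[0]; print(round((u+.5-140)*2.222,1), round((v.mean()+.5-90)*2.222,1), len(v), end=' | ')
```

```text
top (593.4, -200.1, 140) [604.4 220.2]
top (593.4, -200.1, 155) [608.6 218.8]
top (593.4, -200.1, 260) [642.5 207.8]
601.1 218.9 3 | 603.3 220.0 6 | 605.5 220.0 6 | 607.7 218.9 7 | 609.9 218.9 7 | 612.2 218.9 7 | 614.4 217.8 6 | 616.6 216.6 7 | 618.8 216.6 7 | 621.0 215.5 6 | 623.3 214.4 7 | 625.5 214.4 7 | 627.7 214.4 7 | 629.9 212.2 7 | 632.2 212.2 7 | 634.4 217.8 2 | 636.6 210.0 5 | 638.8 208.9 6 | 641.0 208.9 6 | 643.3 206.6 6 | 645.5 206.6 6 | 647.7 205.5 7 | 649.9 204.4 6 | 652.2 204.4 6 | 654.4 203.3 7 | 656.6 203.3 7 | 658.8 202.2 6 | 661.0 203.3 3 | scene (593.4, -200.1, 140) [273.7 287.8]
scene (593.4, -200.1, 155) [271.5 274.8]
scene (593.4, -200.1, 260) [254.9 175.9]
164.0 254.7 4 | 166.7 254.7 7 | 169.3 254.7 7 | 172.0 254.7 7 | 174.7 256.0 6 | 177.3 254.7 5 | 180.0 260.0 4 | 182.7 257.3 7 | 185.3 257.3 7 | 188.0 258.7 6 | 190.7 258.7 6 | 193.3 260.0 7 | 196.0 260.0 7 | 198.7 260.0 7 | 201.3 261.3 6 | 204.0 261.3 6 | 206.7 261.3 6 | 209.3 262.7 7 | 212.0 262.7 7 | 214.7 264.0 6 | 217.3 264.0 6 | 220.0 264.0 6 | 222.7 265.3 7 | 225.3 265.3 7 | 228.0 266.7 6 | 230.7 266.7 6 | 233.3 266.7 6 | 236.0 266.7 6 | 238.7 268.0 7 | 241.3 269.3 6 | 244.0 269.3 6 | 246.7 269.3 6 | 249.3 269.3 6 | 252.0 270.7 7 | 254.7 272.0 6 | 257.3 272.0 6 | 260.0 272.0 6 | 262.7 272.0 6 | 265.3 273.3 7 | 268.0 274.7 6 | 270.7 274.7 6 | 273.3 273.3 5 |
```

Request:
carry_out(deltas=[[-3,-30,0,-8,1],[-9,-80,0,-16,1],[-15,-130,0,-25,1],[-21,-180,0,-34,1],[-27,-230,0,-43,1],[-33,-280,0,-52,1],[-39,-330,0,-61,1],[-44,-375,0,-69,1]])

```text
clock: 7.32
eef_pos: [548.5, 176.8, 288.7]
tcp_rot: [-0.0, 0.823, 0.569, -0.0]
contact_force: [0.8, 0.2, -0.3]
gripper_width: 14.6
```

```bash
python3 plan.py 543.5 225.5 275 77.2
```

```text
t 7.33 p [548.5 176.8 288.7] az 69.3 w 14.6 F [ 0.8  0.2 -0.3] tilt [-0.001 -0.   ]
d [ 43.8 -21.9  13.7] turn -7.9
```

Request:
carry_out(deltas=[[22,-11,0,-4,1],[38,-19,6,-8,1],[43.8,-22,13.7,-8,1],[43.8,-22,13.7,-8,1]])

```text
clock: 7.82
eef_pos: [544.1, 222.3, 274.4]
tcp_rot: [0.0, 0.783, 0.622, -0.001]
contact_force: [-0.5, -0.2, -0.7]
gripper_width: 14.9
```

```bash
python3 plan.py 543.5 225.5 275 77.2;  python3 - <<'E'
from h import *
s=arm.get_state(); p=s['eef_pos']
for n,r in (('top',(150,270,170,350)),('scene',(80,210,250,430))):
    f=arm.grab_frame(n); k=800/(r[3]-r[2])
    im=cv2.resize(f['frame'][r[0]:r[1],r[2]:r[3],::-1],(800,int(k*(r[1]-r[0]))),interpolation=cv2.INTER_CUBIC)
    q=np.array([(proj(f,[p[0],p[1],z])-[r[2],r[0]]+.5)*k for z in (p[2]-149.5,p[2]-60,91,6)]);print(n,q.round(0).tolist())
    cv2.polylines(im,[np.int32(q*8)],False,(255,0,0),1,cv2.LINE_AA,3)
    cv2.imwrite(f'pics/{n}_l1.png',im)
E
```

```text
t 7.83 p [544.1 222.3 274.4] az 76.9 w 14.9 F [-0.5 -0.2 -0.7] tilt [-0.002 -0.002]
d [ 3.  -1.3 -0.6] turn -0.3
top [[217.0, 260.0], [174.0, 252.0], [231.0, 263.0], [262.0, 269.0]]
scene [[536.0, 357.0], [549.0, 236.0], [531.0, 399.0], [521.0, 499.0]]
```

View pics/scene_l1.png

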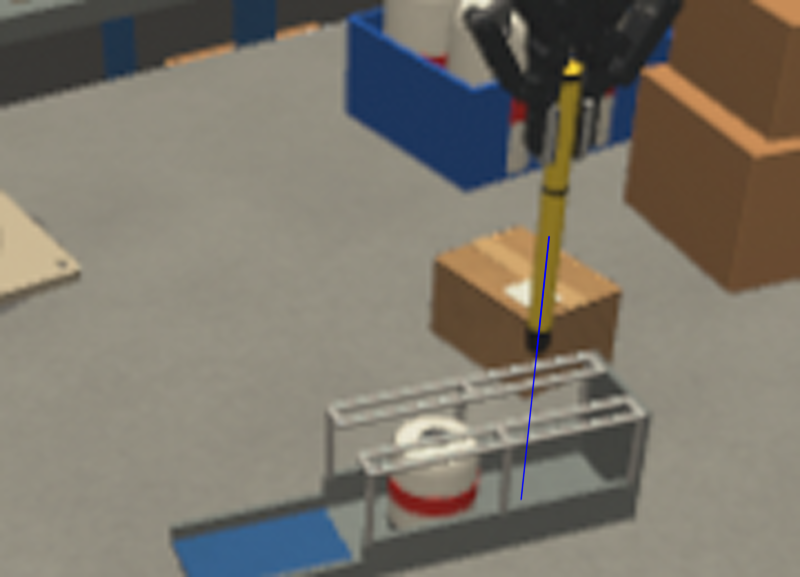

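View pics/top_l1.png

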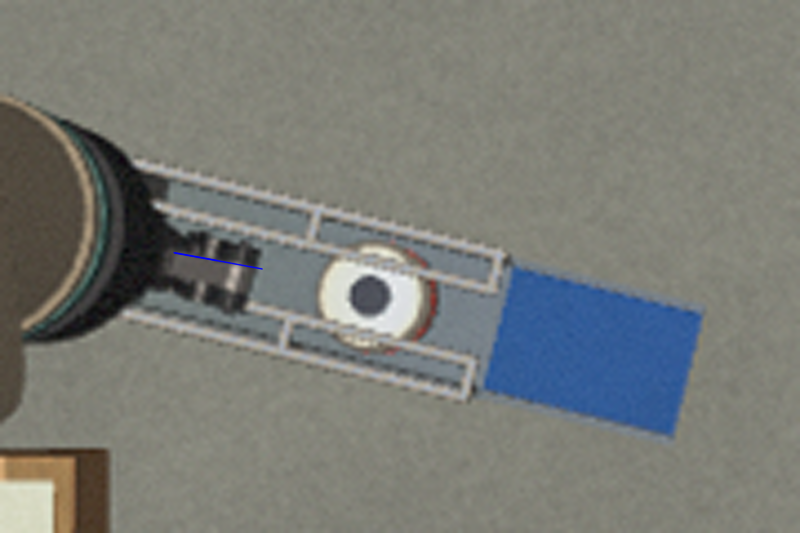

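Request:
carry_out(deltas=[[3,0,0,0,1],[3,0,18,0,1],[3,0,18,0,1],[3,0,18,0,1]])

```text
clock: 8.43
eef_pos: [545.5, 226.5, 258.2]
tcp_rot: [0.0, 0.783, 0.622, 0.0]
contact_force: [-0.7, -0.9, -0.3]
gripper_width: 14.5
```

```bash
cat > ck.py <<'E'
from h import *
import sys
s=arm.get_state(); p=s['eef_pos']
for n,r in (('top',(150,270,170,350)),('scene',(80,210,250,430))):
    f=arm.grab_frame(n); k=800/(r[3]-r[2])
    im=cv2.resize(f['frame'][r[0]:r[1],r[2]:r[3],::-1],(800,int(k*(r[1]-r[0]))),interpolation=cv2.INTER_CUBIC)
    q=np.array([(proj(f,[p[0],p[1],z])-[r[2],r[0]]+.5)*k for z in (p[2]-149.5,p[2]-60,91,6)]);print(n,q.round(0).tolist())
    cv2.polylines(im,[np.int32(q*8)],False,(255,0,0),1,cv2.LINE_AA,3)
    cv2.imwrite(f'pics/{n}_{sys.argv[1]}.png',im)
    for th in ('filter',): print(n,[(np.round(d['extent'],1).tolist(),round(d['score'],2)) for d in arm.spot_in(th,f)[:1]])
E
python3 plan.py 545 225 257 77.2; python3 ck.py l2
```

```text
t 8.43 p [545.5 226.5 258.2] az 77.0 w 14.5 F [-0.7 -0.9 -0.3] tilt [0.001 0.   ]
d [-1.6 -0.1  1.2] turn -0.2
top [[215.0, 259.0], [173.0, 251.0], [223.0, 260.0], [255.0, 266.0]]
top [([243.2, 207.5, 267.9, 230.8], 0.86)]
scene [[540.0, 376.0], [553.0, 258.0], [538.0, 398.0], [527.0, 498.0]]
scene [([336.4, 173.6, 357.0, 198.5], 0.77)]
```

View pics/scene_l2.png

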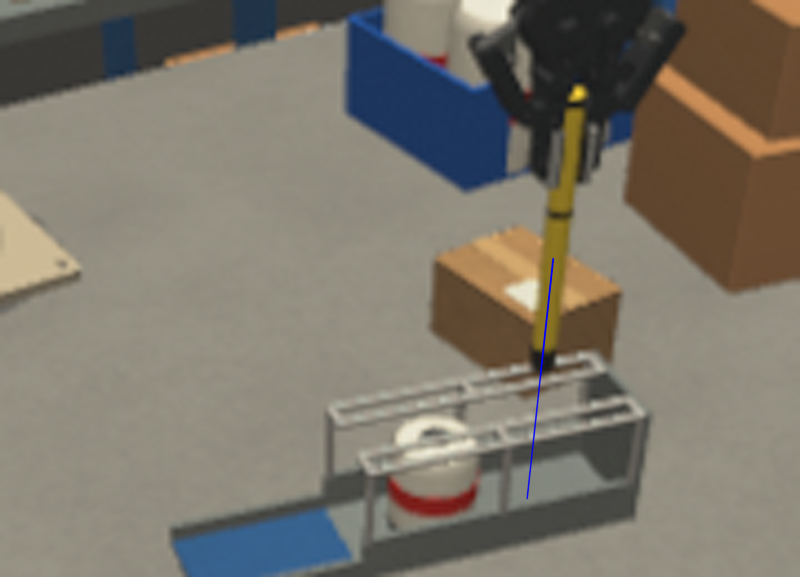

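View pics/top_l2.png

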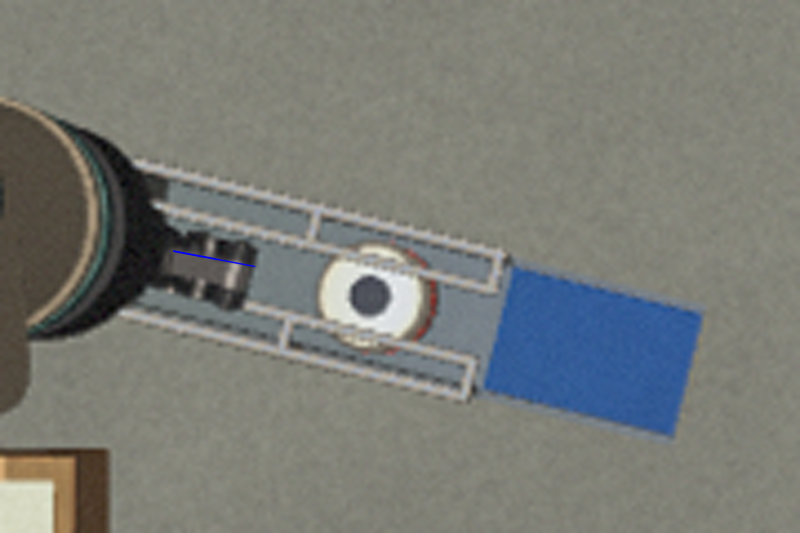

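Request:
carry_out(deltas=[[0,1,8,0,1],[0,1,18,0,1],[0,1,30,0,1],[0,1,42,0,1],[0,1,50,0,1]])

```text
clock: 9.25
eef_pos: [545.7, 226.2, 206.4]
tcp_rot: [-0.0, 0.783, 0.622, -0.001]
contact_force: [-0.4, 0.4, -0.8]
gripper_width: 14.6
```

```bash
python3 plan.py 545 225 163 77.2; python3 ck.py l3
```

```text
t 9.25 p [545.7 226.2 206.4] az 77.0 w 14.6 F [-0.4  0.4 -0.8] tilt [-0.001 -0.001]
d [-1.3 -0.3 43.4] turn -0.2
top [[237.0, 262.0], [199.0, 255.0], [223.0, 260.0], [255.0, 266.0]]
top [([241.9, 206.5, 269.8, 231.5], 0.65)]
scene [[533.0, 440.0], [545.0, 328.0], [537.0, 399.0], [526.0, 499.0]]
scene [([335.2, 173.1, 359.4, 199.3], 0.77)]
```

View pics/scene_l3.png

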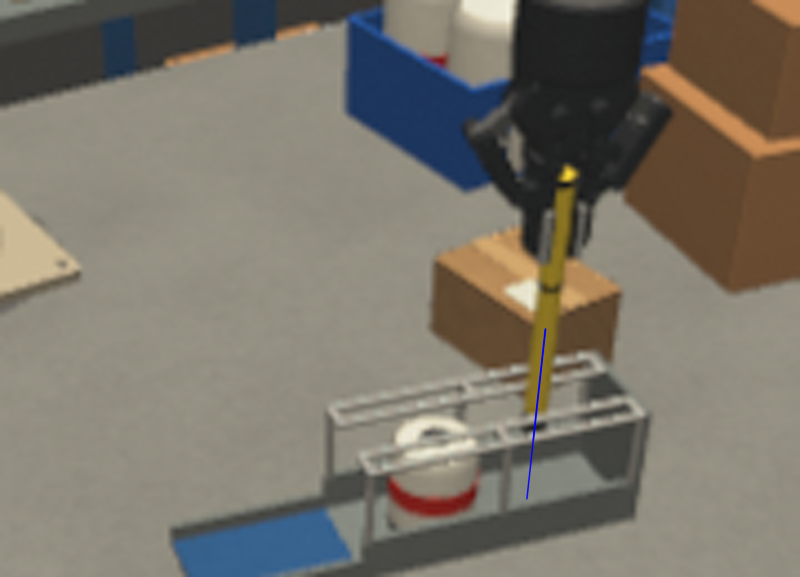

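Request:
carry_out(deltas=[[0,0,10,0,1],[0,0,20,0,1],[0,0,30,0,1],[0,0,38,0,1],[0,0,43,0,1],[0,0,43,0,1]])

```text
clock: 10.2
eef_pos: [545.9, 226.3, 164.1]
tcp_rot: [-0.0, 0.783, 0.622, -0.0]
contact_force: [0.1, -0.1, -1.0]
gripper_width: 14.7
```

```bash
python3 plan.py 545 225 163 77.2; python3 ck.py l4
```

```text
t 10.2 p [545.9 226.3 164.1] az 77.0 w 14.7 F [ 0.1 -0.1 -1. ] tilt [-0.001 -0.   ]
d [-1.4 -0.6  1.1] turn -0.2
top [[252.0, 265.0], [218.0, 258.0], [223.0, 259.0], [255.0, 265.0]]
top [([241.4, 209.7, 269.0, 227.3], 0.97)]
scene [[528.0, 489.0], [539.0, 383.0], [538.0, 399.0], [527.0, 499.0]]
scene [([338.3, 172.4, 359.0, 200.7], 0.86)]
```

View pics/scene_l4.png

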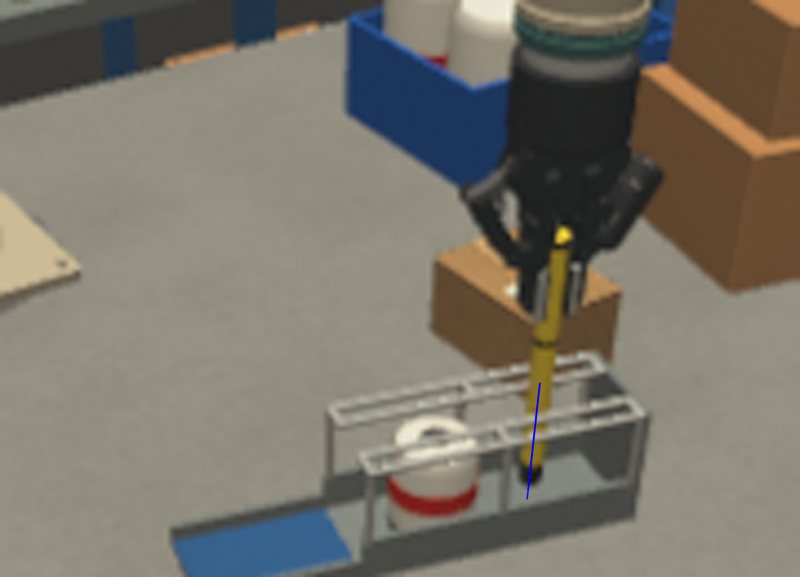

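Request:
carry_out(deltas=[[-8,0,0,0,1],[-18,0,0,0,1],[-25,0,0,0,1],[-31,0,0,0,1],[-36,0,0,0,1],[-41,0,0,0,1],[-46,0,0,0,1],[-52,0,0,0,1]])

```text
clock: 11.4
eef_pos: [534.5, 176.1, 164.8]
tcp_rot: [-0.0, 0.782, 0.623, 0.001]
contact_force: [1.4, 2.0, -0.4]
gripper_width: 14.5
```

```bash
python3 plan.py 545 225 163 77.2; python3 ck.py l5
```

```text
t 11.4 p [534.5 176.1 164.8] az 77.0 w 14.5 F [ 1.4  2.  -0.4] tilt [0.001 0.001]
d [50.  -0.7  1.8] turn -0.2
top [[342.0, 287.0], [317.0, 282.0], [321.0, 283.0], [345.0, 287.0]]
top [([255.8, 208.4, 270.2, 230.2], 0.73)]
scene [[460.0, 504.0], [469.0, 397.0], [467.0, 414.0], [460.0, 514.0]]
scene [([334.1, 172.0, 354.6, 198.3], 0.59)]
```

View pics/scene_l5.png

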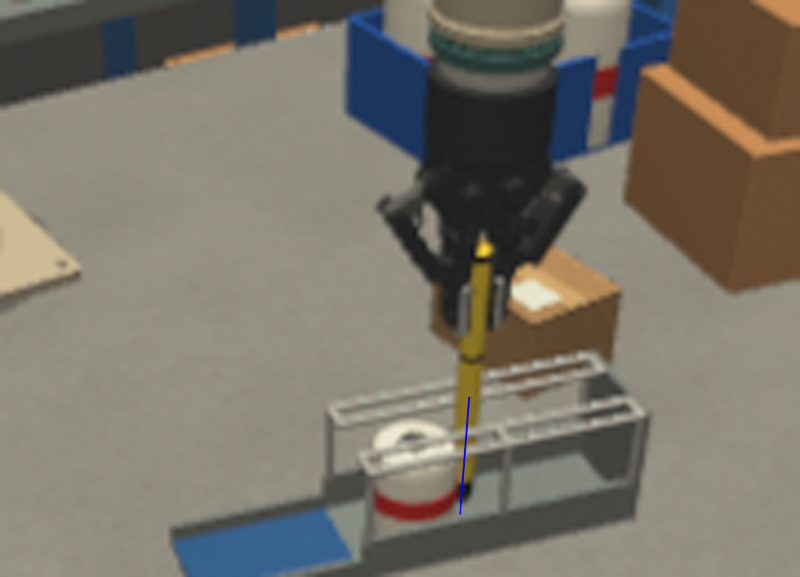

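View pics/top_l5.png

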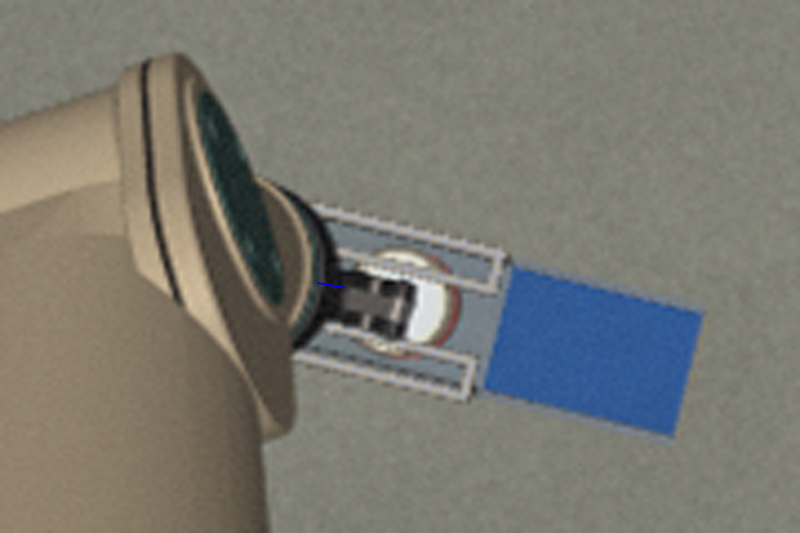

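Request:
carry_out(deltas=[[-7,0,0,0,1],[-14,0,0,0,1],[-21,0,0,0,1],[-28,0,0,0,1],[-35,0,0,0,1],[-42,0,0,0,1],[-49,0,0,0,1],[-56,0,0,0,1]])

```text
clock: 12.6
eef_pos: [521.6, 120.7, 164.6]
tcp_rot: [-0.0, 0.783, 0.622, -0.0]
contact_force: [-0.1, 1.8, -1.1]
gripper_width: 14.7
```

```bash
python3 plan.py 508.6 73.4 163 77.2; python3 ck.py l6
```

```text
t 12.6 p [521.6 120.7 164.6] az 77.0 w 14.7 F [-0.1  1.8 -1.1] tilt [-0.  0.]
d [-49.   -2.1   1.6] turn -0.2
top [[442.0, 312.0], [427.0, 310.0], [429.0, 310.0], [444.0, 312.0]]
top [([279.2, 212.0, 298.0, 239.6], 0.66)]
scene [[384.0, 521.0], [388.0, 413.0], [388.0, 430.0], [383.0, 531.0]]
scene [([313.5, 174.8, 337.6, 209.5], 0.92)]
```

View pics/scene_l6.png

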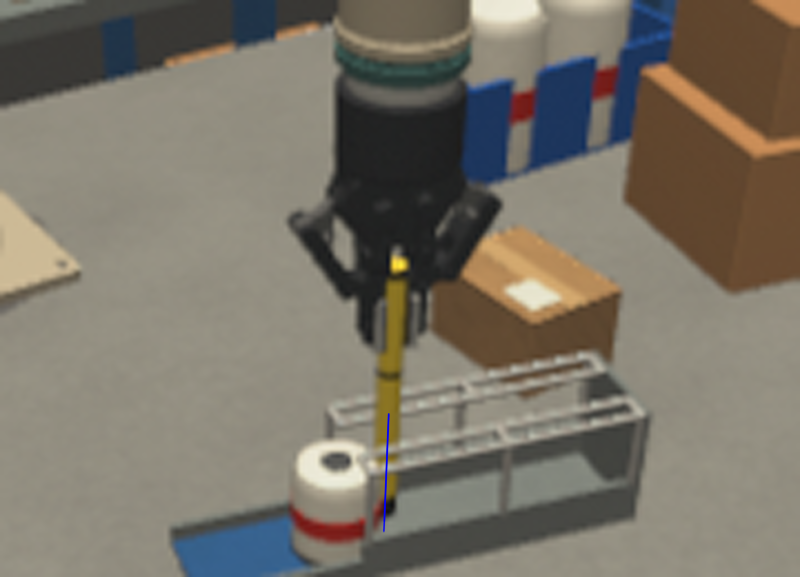

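Request:
carry_out(deltas=[[-7,0,0,0,1],[-14,0,0,0,1],[-22,0,0,0,1],[-30,0,0,0,1],[-38,0,0,0,1],[-45,0,0,0,1],[-50,0,0,0,1],[-52,0,0,0,1]])

```text
clock: 13.8
eef_pos: [510.0, 70.0, 164.5]
tcp_rot: [0.0, 0.783, 0.622, -0.0]
contact_force: [-1.7, 3.7, 0.5]
gripper_width: 14.8
```

```bash
python3 plan.py 508.6 73.4 163 77.2; python3 ck.py l7
```

```text
t 13.8 p [510.   70.  164.5] az 77.0 w 14.8 F [-1.7  3.7  0.5] tilt [-0. -0.]
d [ 3.  -2.1  1.5] turn -0.2
top [[533.0, 334.0], [527.0, 334.0], [528.0, 334.0], [534.0, 334.0]]
top []
scene [[312.0, 537.0], [313.0, 429.0], [313.0, 446.0], [312.0, 548.0]]
scene [([294.0, 180.0, 318.4, 215.9], 0.81)]
```

View pics/scene_l7.png

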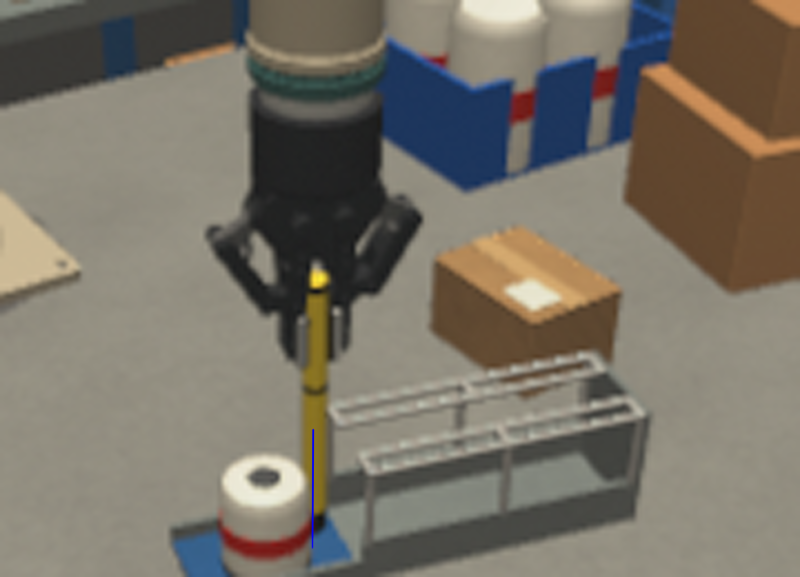

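View pics/top_l7.png

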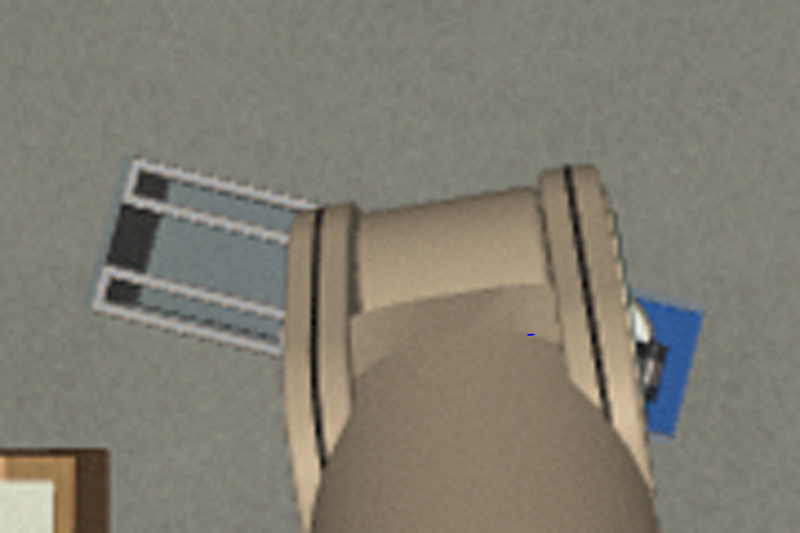

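Run:
```python
from h import *
f=arm.grab_frame('scene'); k=220/800
def lane(p): d=p[:2]-[512.5,89]; c,s=np.cos(np.radians(77.2)),np.sin(np.radians(77.2)); return (d@[c,s]).round(1),(d@[-s,c]).round(1)
for u,v,z in [(264,477,76),(320,526,16),(333,415,91),(365,465,91)]:
    p=atz(f,250+u*k,80+v*k,z); print(p.round(1),lane(p))
```

```text
[614.3  11.3  76. ] (np.float64(-53.2), np.float64(-116.5))
[627.3  54.5  16. ] (np.float64(-8.3), np.float64(-119.6))
[597.2  84.2  91. ] (np.float64(14.1), np.float64(-83.6))
[656.6  70.   91. ] (np.float64(13.4), np.float64(-144.8))
```

Run:
```python
from h import *
f=arm.grab_frame('scene'); k=180/800
def lane(p): d=p[:2]-[512.5,89]; c,s=np.cos(np.radians(77.2)),np.sin(np.radians(77.2)); return (d@[c,s]).round(1),(d@[-s,c]).round(1)
for u,v,z in [(264,477,76),(320,526,16),(333,415,91),(365,465,91)]:
    p=atz(f,250+u*k,80+v*k,z); print(p.round(1),lane(p))
```

```text
[507.   36.4  76. ] (np.float64(-52.5), np.float64(-6.3))
[506.6  80.3  16. ] (np.float64(-9.8), np.float64(3.9))
[490.9 100.   91. ] (np.float64(5.9), np.float64(23.6))
[547.6  86.8  91. ] (np.float64(5.7), np.float64(-34.7))
```

Request:
carry_out(deltas=[[3,0,0,0,1],[6,0,0,0,1],[6,0,-10,0,1],[6,0,-30,0,1],[6,0,-60,0,1],[6,0,-95,0,1],[6,0,-120,0,1],[6,0,-130,0,1]])

```text
clock: 15.1
eef_pos: [512.2, 76.2, 296.6]
tcp_rot: [0.001, 0.783, 0.622, 0.001]
contact_force: [0.1, 0.1, -1.2]
gripper_width: 14.6
```

```bash
python3 plan.py 593 -200.2 290 0; python3 ck.py l8
```

```text
t 15.1 p [512.2  76.2 296.6] az 77.0 w 14.6 F [ 0.1  0.1 -1.2] tilt [0.003 0.   ]
d [-251.1  141.     6.8] turn 77.0
top [[511.0, 330.0], [501.0, 330.0], [516.0, 330.0], [523.0, 330.0]]
top []
scene [[323.0, 372.0], [325.0, 245.0], [323.0, 445.0], [322.0, 546.0]]
scene [([297.1, 179.6, 321.9, 212.2], 0.84)]
```

View pics/scene_l8.png

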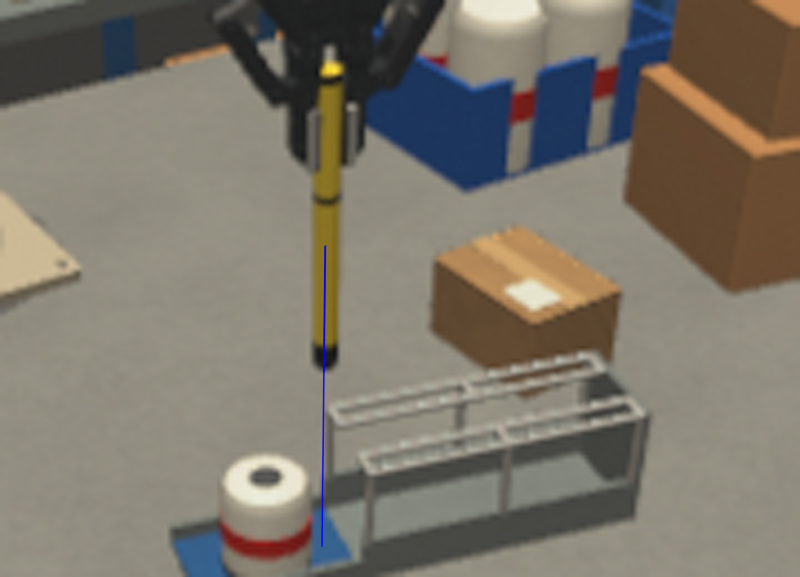

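Request:
carry_out(deltas=[[-25,14,3,8,1],[-60,33,7,17,1],[-97,54,7,27,1],[-134,75,7,37,1],[-171,96,7,47,1],[-205,115,7,57,1],[-235,132,7,67,1],[-251,141,7,77,1]])

```text
clock: 16.3
eef_pos: [591.5, -202.3, 285.8]
tcp_rot: [0.0, 1.0, -0.004, -0.001]
contact_force: [-0.7, 0.6, -0.7]
gripper_width: 14.7
```

Request:
carry_out(deltas=[[0,0,0,0,1],[0,0,0,0,1]])

```text
clock: 16.55
eef_pos: [591.9, -198.5, 286.5]
tcp_rot: [-0.001, 1.0, 0.002, -0.001]
contact_force: [-0.5, -0.9, -0.1]
gripper_width: 14.3
```

```bash
python3 plan.py 593 -200.2 290 0; python3 ov.py o6 593 -199.5 3 513 89 77.2 -56 593 -200 593 -200;  python3 - <<'E'
from h import *
p=arm.get_state()['eef_pos']
for n,r in (('top',(90,140,2.2222)),('scene',(110,140,8/3))):
    f=arm.grab_frame(n)
    for z in (140,155,225,260):
        q=proj(f,(p[0],p[1],z)); print(n,z,((q-[r[1],r[0]]+.5)*r[2]).round(1))
    hsv=cv2.cvtColor(np.ascontiguousarray(f['frame']),cv2.COLOR_RGB2HSV); m=cv2.inRange(hsv,(20,140,60),(35,255,255))
    A=[]
    if n=='scene':
        for v in range(120,260):
            u=np.nonzero(m[v])[0]; u=u[(u>220)&(u<260)]
            if len(u)>5: A.append(((v+.5-110)*r[2],(u.mean()+.5-140)*r[2]))
    else:
        for u in range(380,450):
            v=np.nonzero(m[:,u])[0]
            if len(v)>5: A.append(((u+.5-140)*r[2],(v.mean()+.5-90)*r[2]))
    A=np.array(A); k=np.polyfit(A[:,0],A[:,1],1); print(n,A[0],A[-1],[(round(x),np.polyval(k,x).round(1)) for x in (A[0,0],A[-1,0])])
    for th in ('holder','filter'): print(th,[(np.round(d['extent'],1).tolist(),round(d['score'],2)) for d in arm.spot_in(th,f)[:1]])
E
```

```text
t 16.55 p [ 591.9 -198.5  286.5] az 0.2 w 14.3 F [-0.5 -0.9 -0.1] tilt [-0.002  0.002]
d [ 1.1  1.7 -3.5] turn 0.2
top 140 [602.7 221.4]
top 155 [606.8 220.1]
top 225 [628.2 213.2]
top 260 [640.4 209.3]
top [601.1051 219.9978] [656.6601 202.2202] [(601, np.float64(221.5)), (657, np.float64(203.4))]
holder [([382.1, 183.9, 417.0, 210.5], 0.77)]
filter [([295.2, 216.6, 319.3, 240.3], 0.56)]
scene 140 [274.9 286.2]
scene 155 [272.8 273.3]
scene 225 [262.1 209.2]
scene 260 [256.3 174.4]
scene [166.66666667 254.66666667] [270.66666667 274.66666667] [(167, np.float64(254.7)), (271, np.float64(275.3))]
holder [([233.8, 225.3, 266.2, 271.0], 0.81)]
filter [([300.7, 179.0, 322.2, 213.0], 0.69)]
```

View pics/scene_o6.png

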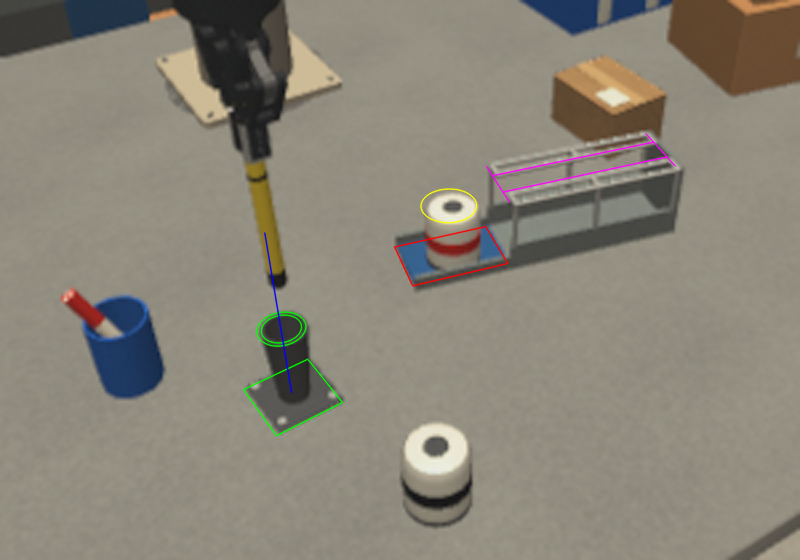

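View pics/top_o6.png

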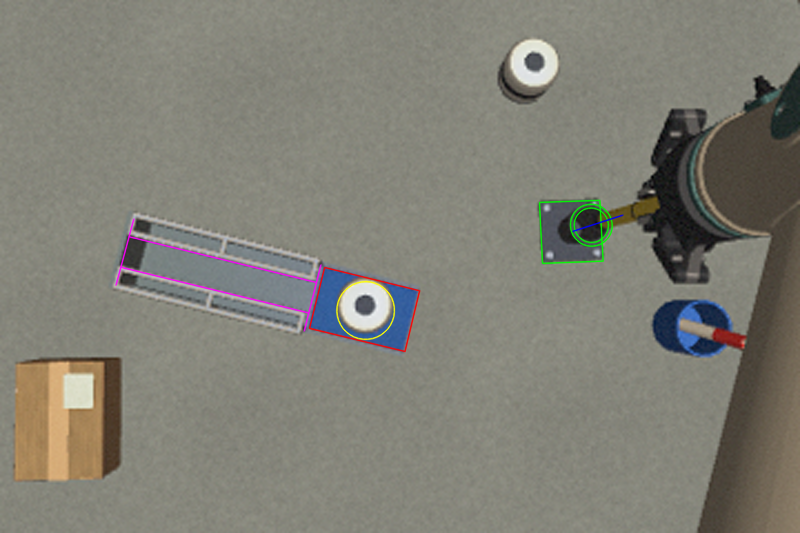

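Request:
carry_out(deltas=[[1,2,10,0,1],[1,2,30,0,1],[1,2,50,0,1],[1,2,70,0,1],[1,2,90,0,1],[1,2,105,0,1],[1,2,115,0,1],[1,2,120,0,1]])

```text
clock: 17.95
eef_pos: [593.2, -202.1, 167.1]
tcp_rot: [-0.0, 1.0, -0.0, -0.0]
contact_force: [0.3, -0.5, -1.3]
gripper_width: 14.2
```

```bash
python3 plan.py 593 -200.2 155 0
```

```text
t 17.95 p [ 593.2 -202.1  167.1] az -0.0 w 14.2 F [ 0.3 -0.5 -1.3] tilt [-0.  0.]
d [-0.2 -1.9 12.1] turn -0.0
```

Request:
carry_out(deltas=[[0,-1,4,0,1],[0,-1.5,8,0,1],[0,-1.5,11,0,1],[0,-1.5,12,0,1]])

```text
clock: 18.45
eef_pos: [593.3, -200.5, 155.6]
tcp_rot: [-0.0, 1.0, -0.0, 0.0]
contact_force: [0.4, -0.2, -1.2]
gripper_width: 15.1
```

```bash
python3 plan.py 593 -200.2 155 0; python3 ov.py o7 593 -199.5 3 513 89 77.2 -56 593 -200 593 -200
```

```text
t 18.45 p [ 593.3 -200.5  155.6] az -0.0 w 15.1 F [ 0.4 -0.2 -1.2] tilt [0. 0.]
d [-0.3 -0.3  0.6] turn -0.0
```

View pics/scene_o7.png

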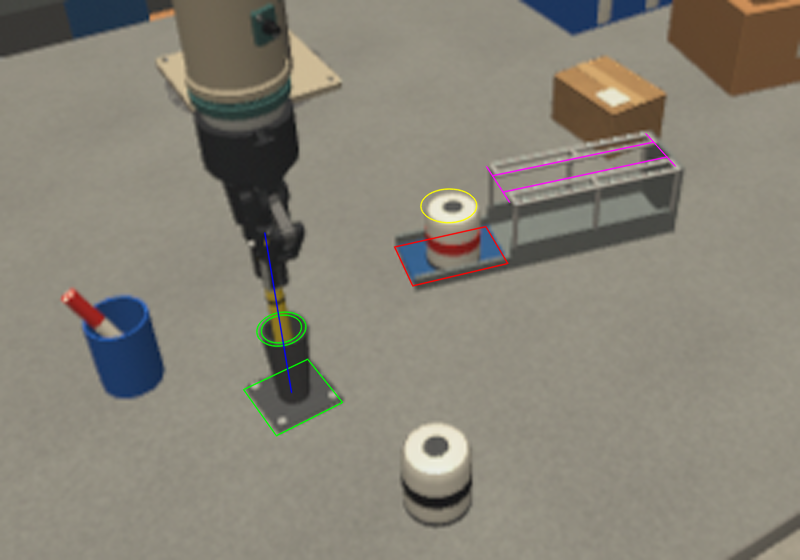

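Request:
carry_out(deltas=[[0,0,2,0,1],[0,0,3,0,1],[0,0,3,0,1]])

```text
clock: 18.92
eef_pos: [593.9, -201.0, 154.3]
tcp_rot: [0.0, 1.0, -0.0, 0.001]
contact_force: [-1.3, -0.3, 8.6]
gripper_width: 14.4
```

Request:
carry_out(deltas=[[0,0,0,0,0.75],[0,0,0,0,0.65],[0,0,0,0,0.5],[0,0,0,0,0.25],[0,0,0,0,0],[0,0,0,0,0],[0,0,0,0,0],[0,0,0,0,0]])

```text
clock: 19.92
eef_pos: [593.3, -200.5, 152.6]
tcp_rot: [-0.0, 1.0, -0.0, -0.0]
contact_force: [-1.2, -0.1, 0.3]
gripper_width: 85.2
```

```bash
python3 plan.py 593 -200.2 155 0; python3 ov.py o8 593 -199.5 3 513 89 77.2 -56 593 -200 593 -200
```

```text
t 19.93 p [ 593.3 -200.5  152.6] az -0.0 w 85.2 F [-1.2 -0.1  0.3] tilt [-0.  0.]
d [-0.3 -0.3 -2.4] turn -0.0
```

View pics/scene_o8.png

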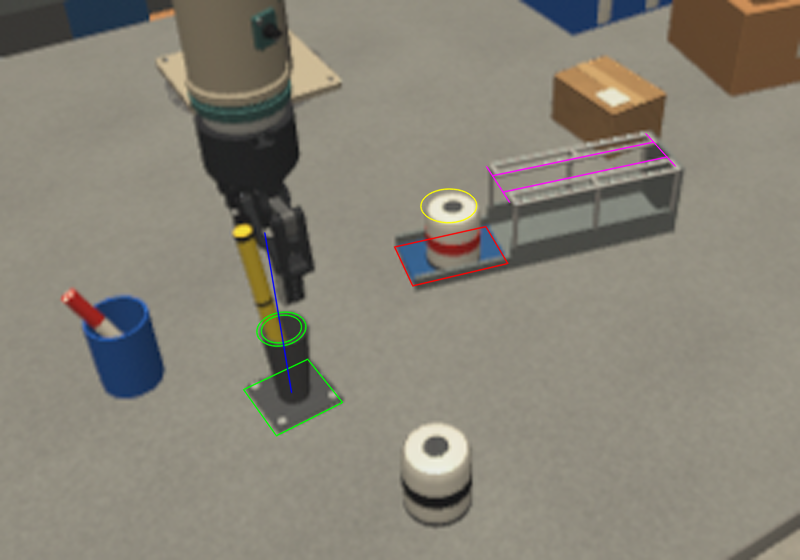

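Floor contact was felt (8.6 N), and the stick now leans freely toward −y in the holder between the open fingers. I'll lift straight up.

Request:
carry_out(deltas=[[0,0,-10,0,0],[0,0,-30,0,0],[0,0,-60,0,0],[0,0,-90,0,0],[0,0,-120,0,0],[0,0,-130,0,0],[0,0,-130,0,0],[0,0,-130,0,0]])

```text
clock: 21.02
eef_pos: [592.6, -200.1, 281.3]
tcp_rot: [-0.0, 1.0, -0.0, -0.001]
contact_force: [-0.2, 0.3, -0.7]
gripper_width: 85.2
```

```bash
python3 plan.py; python3 ov.py o9 593 -199.5 3 513 89 77.2 -56 593 -200 593 -200
python3 - <<'E'
from h import *
for n in('top','scene'):
    f=arm.grab_frame(n)
    for th in ('stick','filter','spare','carton','marker'): print(n,th,[(np.round(d['extent'],1).tolist(),round(d['score'],2)) for d in arm.spot_in(th,f)[:1]])
E
```

```text
t 21.02 p [ 592.6 -200.1  281.3] az -0.0 w 85.2 F [-0.2  0.3 -0.7] tilt [-0.002  0.001]
top stick [([399.9, 189.1, 436.1, 197.5], 0.47)]
top filter [([191.1, 182.7, 328.6, 252.6], 0.74)]
top spare [([361.2, 107.5, 392.5, 135.2], 0.62)]
top carton [([147.9, 250.9, 195.8, 308.5], 0.73)]
top marker [([444.1, 234.3, 474.5, 247.8], 0.7)]
scene stick [([225.7, 195.5, 245.5, 239.8], 0.61)]
scene filter [([299.3, 178.5, 320.5, 210.5], 0.65)]
scene spare [([290.8, 268.5, 312.6, 305.7], 0.94)]
scene carton [([350.4, 129.5, 389.0, 165.2], 0.81)]
scene marker [([162.4, 219.3, 182.4, 236.2], 0.55)]
```

View pics/scene_o9.png

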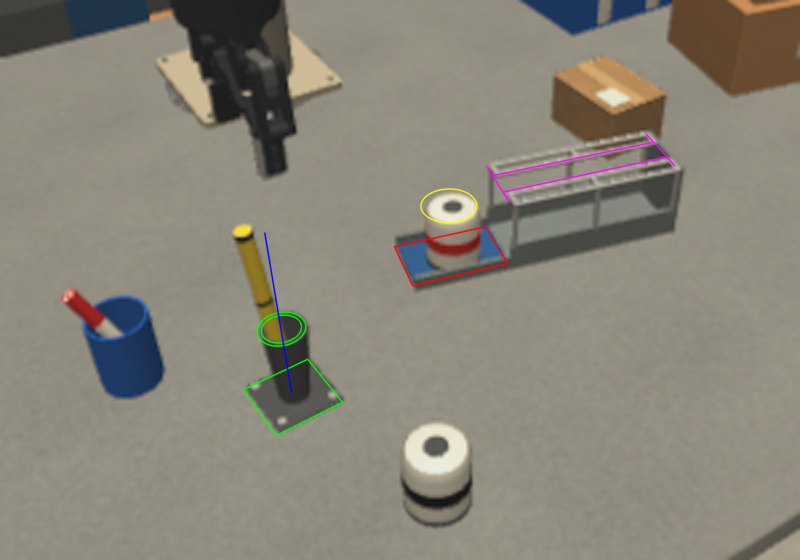

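View pics/top_o9.png

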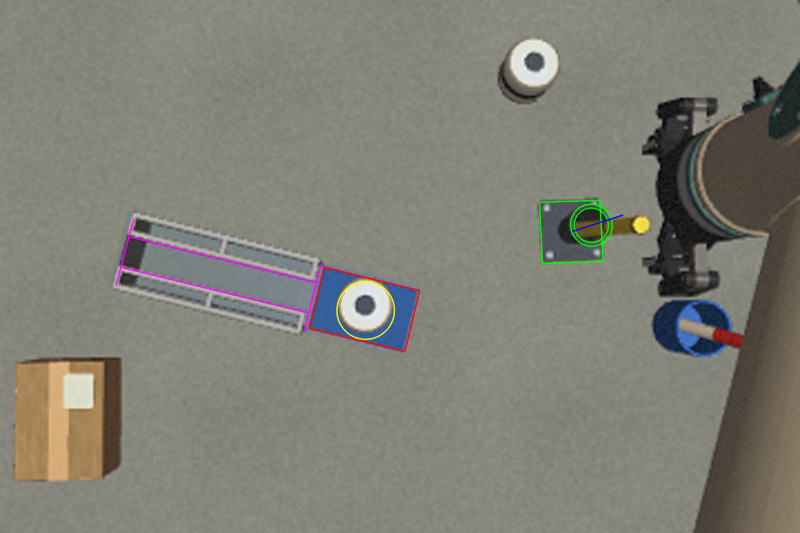

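```bash
python3 -c "
from station import arm
print(arm.sign_off())"
```

```text
the job is handed in; nothing more can be done
None
```

I drew the filter out onto the blue plate with the stick, put the stick back in its holder foot down, let go, and handed the job in at about 21 s. No verdict is reported.

What the last checks showed:
- **Filter:** it stands upright, about 53 to 57 mm in front of the mouth, so within about 2 mm of the plate's centre along the lane. It is clear of the guard but sits off to one side of the plate. Only the stick was brought near it.
- **Stick:** it leans freely in the holder. I felt the floor at 8.6 N while lowering it. The foot is hidden in the cup, so its position there comes from that contact and the tool pose, not from a picture.
- **Bystanders:** the spare filter, carton and marker show no visible movement.
- **Arm:** the open gripper is about 130 mm above the release height and touches nothing.

**Disagreements:**
- The two cameras differed by about 3–4 mm on the guard slot and the holder. I split the difference at the slot; the stick went in and along it without a sign of snagging.
- In the last top picture the network boxed the whole lane as "filter", so there I went by the picture. The scene camera's box was right.

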